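Clamp a steel bar in the cam board and rub its face down

TASK

Swing the wooden cam lever round until it is fully home, so that the jaw grips the steel bar against the fence. Then take the sanding block, lay it lengthwise on the bar at the end nearest the robot and, with light, steady pressure and without leaning hard on it, push it slowly and unbroken along the bar to the far end. Leave the bar clamped where it is, lay the block back flat on the bench, paper down, clear of the clamp board, and leave the mug and the tape measure undisturbed.

Things in the scene. Friction and masses are not known exactly. Their poses are not given: they have to be found in the camera images.
- clamp_board: Plywood clamp board fixed to the bench, 290 x 205 mm, on two cleats, its face 40 mm above the bench: x -145 to 145, y -127.5 to 77.5 mm. Origin on the bench top; x runs along the steel bar, roughly away from the robot. On it, up to z = 47 mm: a wooden fence (x -135 to 135, y 22 to 56 mm) and two guide battens (x 92 to 114 and -92 to -114, y -103 to -29 mm). The cam's pivot is at x 0, y -82.4 mm.
- jaw (a joint): How far the sliding jaw (x -90 to 90 mm on the board, top at z = 47 mm) has been pushed by the cam towards the fence (+y), m: 0 = open, its rubber face at y = -24 mm, 46 mm from the fence; about 0.006 = touching the bar.
- cam_lever (a joint): Angle of the wooden cam lever about its upright pivot, rad: 0 = open, the lever leans 63 degrees out from the board's -x direction, away from the bar; it grows as the lever swings clockwise seen from above, to its stop at 1.1 = fully home, where it lies along -x of the board (back towards the robot). Stiff (0.4 N m, more as the jaw bites); stays where it is left.
- lever_knob (a point): Middle of the black upright knob at the lever's end, 74 mm above the bench and 82 mm from the pivot. The knob is round, 17 to 23 mm across, from 58 to 89 mm above the bench. The lever's flat wooden arm (19 mm wide, 48 to 58 mm above the bench) runs from it to the pivot.
- flat_bar: The steel bar to rub down, 40 x 200 x 10 mm, 0.6 kg, loose between fence and jaw until clamped. Origin at the centre of its underside (40 mm above the bench); its top face is 10 mm above that, 3 mm prouder than fence and jaw. y runs along its length: the end at y = -100 mm is the one nearest the robot, y = +100 mm the far end.
- sanding_block: The sanding block: a cork block with abrasive paper round its underside, 58 x 110 x 28 mm, 0.12 kg. Origin at the centre of its underside; y along its length of 110 mm, z up. Gripped across its 58 mm width.
- mug: A white mug, 83 x 110 x 86 mm, standing on the bench; not to be moved.
- tape_measure: A yellow tape measure, 32 x 81 x 65 mm, standing on the bench; not to be moved.
- channel (a point): Middle of the channel between fence and jaw, on the board's upper face (40 mm above the bench).

How it is judged:
By the outcome, as a careful person would: the job done as asked, in the order asked, and still so for the second after the job is handed in, with the robot touching nothing.
It also fails if it takes over 72 s, if anything falls off the work surface, if the arm or the gripper's body presses on something with over 40 N, if the wrist force passes 120 N, or if a joint passes its speed limit or range.

ROBOT

A 6-joint arm with a two-finger parallel gripper is mounted at the origin on the work surface; the furniture and walls round the work are solid. World frame = base frame: x ahead of the robot, y to its left, z up, the work surface at z = 0. Lengths are in mm, angles in rad, forces in N, time in s.
With the tool pointing down it reaches from about 275 to 750 mm from the base axis. Payload 10.2 kg.
Tool frame: the origin (TCP) lies midway between the tips of the shut fingers; the grasp point (between the pads) lies 19 mm behind it; z points along the fingers, y is the line along which they close (so a half turn about z gives the same grasp; the last joint's range is limited). The gripper opens to 85 mm and grips with 20 to 120 N. Pads are 22 mm wide; open, the fingers measure 114 mm over their backs; the gripper's body (76 mm by 85 mm) begins 54 mm behind the grasp point. The pads swing forward as they close: fully open they stand 13 mm farther back than shut.
Start: joints at [-1.534, 0.313, 1.498, -0, 1.331, -0.223], TCP at [134.852, -507.391, 231.294] pointing down, gripper open.
Joint ranges: [-2.94, 2.94], [-0.97, 2.17], [0.19, 2.56], [-1.23, 4.37], [0.02, 3.11], [-2.88, 2.88]. Speed limits (rad/s): [2.39, 2.39, 3.01, 3.14, 3.14, 3.14].

INTERFACE

Orientations are given as a unit quaternion [w, x, y, z].
In Python, from rig import ctrl gives the robot as it stands.
- The arm moves only by the tool arm_command, never from a script. Its argument "increments" is a list of rows, each an object with "dr": the turn, a rotation vector about the tool's x, y, z in units of pi/4 rad (1.0 is pi/4 rad), a list of three; "offset": the shift along the tool's x, y, z in units of 120 mm (1.0 is 120 mm), a list of three; "hand": the opening, from -1 (shut) to 1 (fully open). A call has 1 to 8 rows; each row shifts and turns the commanded pose from where the row before left it, along the tool's axes as they then stand; what a row does not reach is not made up. A row lasts 1/10 s, in which the tool goes at most 50 mm and 8.59 degrees, less where a joint would pass 70% of its speed; a pose out of reach is approached as far as the arm can. A call with a number of a shift or a turn outside -1 to 1 is refused whole. A call with a gripper value outside its range is refused whole. The fingers move at their own pace and stop on an object; "grip_force" is the grip in N (left out, the last holds). Time passes only in rows, so rows that do not move let the fingers close. It gives the time, the measured TCP pose, the force, the opening and the grip force at its end, in the units of the state.
- ctrl.sense(): the state, without advancing time (a new reading comes with each control period).
- ctrl.capture(name): name is "scene" or "top" or "wrist"; returns the picture (400x640x3 uint8, red, green, blue); there is no depth.
- ctrl.camera_info(name): a dict with "K" (3x3 intrinsics, pixels), "dist" ([k1, k2, p1, p2, k3] as OpenCV has them; the pictures are not rectified), "R" (3x3) and "t" (3): a world point X has camera coordinates R X + t. Camera axes: x right, y down, z forward; pixel columns grow to the right and rows downward; lengths in mm; the calibration is good to about 2 mm. A picture is of the moment at which its call begins: read the wrist's pose just before it. camera_info takes no time and is no camera call; for the wrist camera it gives the pose at the moment of the call.
- ctrl.finish_job(): hands the job in; it is judged then, once.
The state is a dict: "time_s": time; "joints": joint angles; "dq": joint speeds; "tau": joint torques, N m; "eef_pos": TCP position; "ee_rot": TCP orientation; "force": force on the tool from outside, world axes, zero at the start; "wrist_torque": the same for the moment, N m; "grip_width": opening from 0.0 (shut) to 1.0 (fully open); "grip_force": force on a finger pad.
Only numpy, scipy, OpenCV 4.12 (cv2) and the standard library are available. Lean on these libraries where they do the work, as an engineer would, in place of code of your own. Each camera call takes 0.05 s, during which the arm holds its last target. There are 200 camera calls.

## Working session

There is one attempt and no reset: what is moved stays moved. The work goes in short steps, Python scripts to look and compute and a tool call to move; the robot and the scene stay as the last step left them, time stands still between calls to the robot, and variables do not carry over. Pictures are saved under pics/ and viewed, at most 10 in all, crops included, and the job is handed in when it is done.

Besides the shell and the picture viewer there is one more tool, called after "Emit:" as name(argument=value, ...), one argument or row to a line, values as JSON. arm_command: Moves the arm, as the interface text tells. Shifts and turns lie within -1 to 1; 1 stands for 120 mm of shift or pi/4 rad of turn. Its arguments: {"type":"object","properties":{"increments":{"type":"array"},"grip_force":{"type":"number"}},"required":["increments"]}

```bash
mkdir -p pics
cat > h.py <<'E'
import numpy as np, cv2
from rig import ctrl
def snap(name,fn):
    im=ctrl.capture(name); cv2.imwrite('pics/'+fn,im[:,:,::-1]); return im
def ray(ci,uv,z):
    K,d,R,t=[np.array(ci[k],float) for k in('K','dist','R','t')]
    n=cv2.undistortPoints(np.array(uv,float).reshape(-1,1,2),K,d).reshape(-1,2)
    D=np.c_[n,np.ones(len(n))]@R; C=-R.T@t
    return C+D*((z-C[2])/D[:,2])[:,None]
def proj(ci,P):
    K,d,R,t=[np.array(ci[k],float) for k in('K','dist','R','t')]
    return cv2.projectPoints(np.array(P,float).reshape(-1,1,3),cv2.Rodrigues(R)[0],t,K,d)[0].reshape(-1,2)
E
python3 - <<'E'
from h import *
for n in('top','scene'):
    snap(n,n+'0.png'); c=ctrl.camera_info(n); print(n,-np.array(c['R']).T@np.array(c['t']))
s=ctrl.sense(); print(s['eef_pos'],s['ee_rot'],s['force'],s['time_s'])
E
```

```text
top [ 349.68042969  -12.6331411  1602.52584467]
scene [901.75331822 760.61848339 872.84568502]
[ 134.83364978 -507.16539456  230.79526991] [-5.65657292e-04  9.91577174e-01  1.29515968e-01  4.92497421e-05] [-0.45997605 -0.16519404 -0.29909672] 0.1
```

View pics/top0.png

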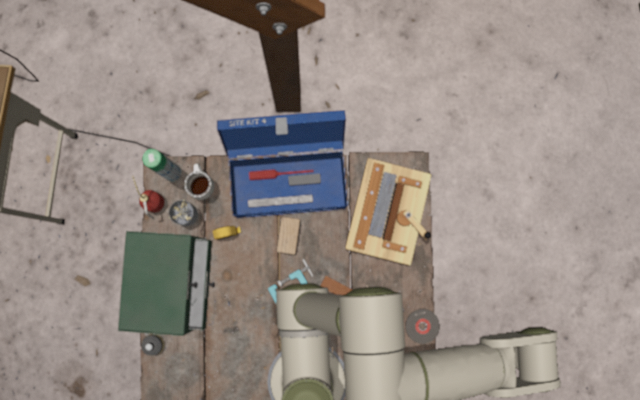

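View pics/scene0.png

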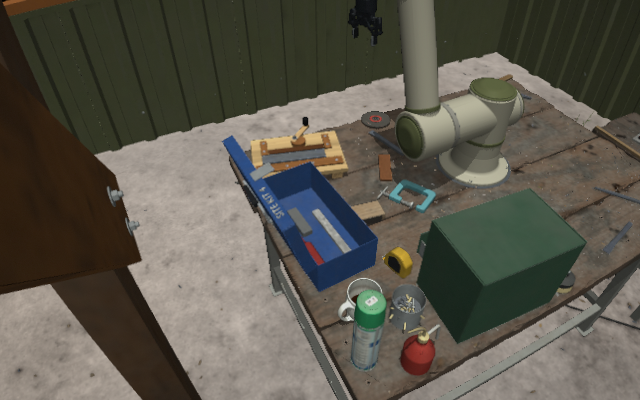

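Run:
```python
from h import *
a=cv2.imread('pics/top0.png')[145:305,260:445]; b=cv2.imread('pics/scene0.png')[105:235,235:445]
cv2.imwrite('pics/a1.png',cv2.resize(a,None,fx=3.7,fy=3.7,interpolation=2)[:595]); cv2.imwrite('pics/b1.png',cv2.resize(b,None,fx=3.8,fy=3.8,interpolation=2))
```

```text
(no output)
```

View pics/a1.png

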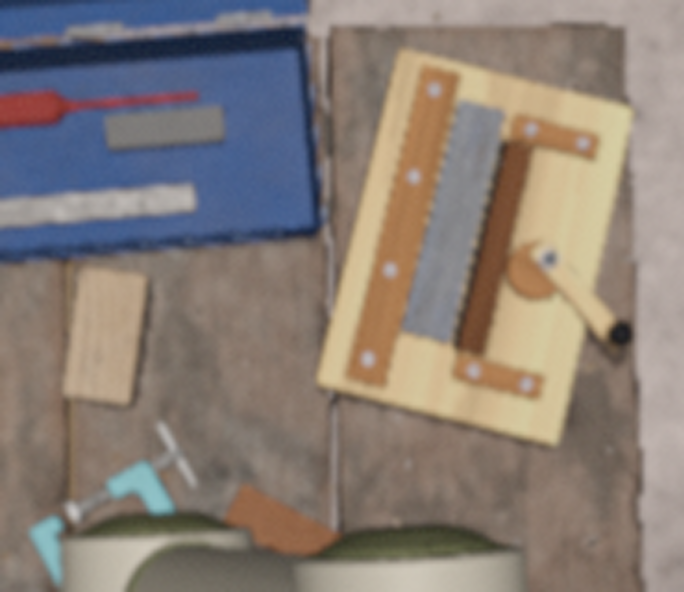

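View pics/b1.png

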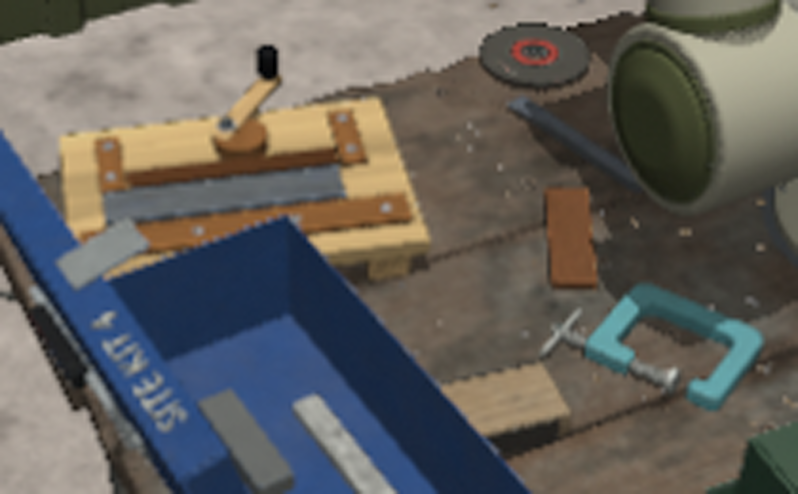

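Run:
```python
from h import *
c=ctrl.camera_info('top')
f=lambda p:np.array(p)/3.7+[260,145]-0.36
P=lambda n,p,z:print(n,ray(c,f(p),z)[:,:2].round(1).tolist())
bd=[(403,50),(632,104),(557,444),(320,384)]
P('board fl,fr,nr,nl',bd,40)
bar=[(462,101),(502,110),(446,341),(404,331)]
P('bar',bar,50); P('fence',[(421,68),(459,73),(385,385),(347,378)],47)
P('pivot',[(548,257)],60);P('knob',[(621,333)],89)
P('box',[(318,232),(302,32)],60)
im=cv2.imread('pics/top0.png'); hsv=cv2.cvtColor(im,cv2.COLOR_BGR2HSV)
m=cv2.inRange(hsv,(8,60,120),(28,255,255)); r=np.zeros_like(m); r[212:260,270:305]=1; m=m*r
cs=max(cv2.findContours(m,0,1)[0],key=cv2.contourArea)
q=cv2.boxPoints(cv2.minAreaRect(cs)); print(q,cv2.contourArea(cs)); w=ray(c,q,28)[:,:2]; print('block',w.round(1).tolist(),w.mean(0),np.linalg.norm(np.diff(w,axis=0),axis=1))
P('block eye',[(78,265),(148,275),(130,405),(64,395)],28)
b2=np.array(ray(c,f(bar),50)[:,:2]);print(b2.mean(0))
B=ray(c,f(bd),40)[:,:2]; d=(B[0]+B[1]-B[2]-B[3]); print('board ctr',B.mean(0),'x dir deg',np.degrees(np.arctan2(d[1],d[0])),np.linalg.norm(d)/2)
d=b2[0]+b2[1]-b2[2]-b2[3];print('bar dir',np.degrees(np.arctan2(d[1],d[0])),np.linalg.norm(d)/2)
```

```text
board fl,fr,nr,nl [[677.7, -199.5], [629.9, -391.3], [348.2, -317.3], [400.8, -123.8]]
bar [[632.1, -246.1], [624.2, -279.3], [433.7, -226.8], [442.4, -192.6]]
fence [[660.9, -213.2], [656.3, -244.9], [398.9, -176.3], [405.1, -145.4]]
pivot [[500.3, -311.2]]
knob [[435.5, -362.5]]
box [[523.5, -123.4], [689.5, -114.0]]
[[268.82925 258.53656]
 [273.67075 214.96341]
 [299.7927  217.86588]
 [294.9512  261.43903]] 864.0
block [[374.1, 110.6], [506.6, 95.0], [496.6, 15.2], [364.2, 31.5]] [435.38690667  63.06009585] [133.49733044  80.4328239  133.4243982 ]
block eye [[502.4, 73.5], [493.3, 15.7], [386.4, 31.7], [395.4, 85.8]]
[ 533.09646299 -236.17316205]
board ctr [ 514.18094985 -257.95624134] x dir deg -14.994909365254134 289.15822258324977
bar dir -15.588759997540489 197.3214318266715
```

```bash
cat > plan.py <<'E'
# segs: (x,y,z,yaw of tool x in deg,rows,hand); tool down; prints rounded rows
import numpy as np, json
from h import ctrl
from scipy.spatial.transform import Rotation as Ro
def plan(segs,start=None):
    if start is None:
        s=ctrl.sense(); q=s['ee_rot']; a=Ro.from_quat([q[1],q[2],q[3],q[0]]).as_matrix()[:,0]
        start=[*s['eef_pos'],np.degrees(np.arctan2(a[1],a[0]))]
        print('start',np.round(start,1),'F',np.round(s['force'],1),'w',round(s['grip_width'],3),'t',s['time_s'])
    p=np.array(start,float)
    for sg in segs:
        g=np.array(sg[:4],float); st=(g-p)/sg[4]
        for i in range(sg[4]):
            w=np.radians(p[3]); u=np.array([np.cos(w),np.sin(w)]); v=np.array([np.sin(w),-np.cos(w)])
            print('{"dr":[0,0,%.3f],"offset":[%.3f,%.3f,%.3f],"hand":%g},'%(-st[3]/45,st[:2]@u/120,st[:2]@v/120,-st[2]/120,sg[5]),end='')
            p=p+st
        print()
E
python3 -c "
from plan import *
plan([(435.5,-362.5,180,38,8,1),(435.5,-362.5,65,38,5,1)])"
```

```text
start [ 134.8 -507.2  230.8   14.9] F [-0.5 -0.2 -0.3] w 0.999 t 0.1
{"dr":[0,0,-0.064],"offset":[0.341,-0.065,0.053],"hand":1},{"dr":[0,0,-0.064],"offset":[0.344,-0.048,0.053],"hand":1},{"dr":[0,0,-0.064],"offset":[0.346,-0.030,0.053],"hand":1},{"dr":[0,0,-0.064],"offset":[0.347,-0.013,0.053],"hand":1},{"dr":[0,0,-0.064],"offset":[0.348,0.005,0.053],"hand":1},{"dr":[0,0,-0.064],"offset":[0.347,0.022,0.053],"hand":1},{"dr":[0,0,-0.064],"offset":[0.345,0.040,0.053],"hand":1},{"dr":[0,0,-0.064],"offset":[0.343,0.057,0.053],"hand":1},
{"dr":[0,0,-0.000],"offset":[0.000,-0.000,0.192],"hand":1},{"dr":[0,0,-0.000],"offset":[0.000,-0.000,0.192],"hand":1},{"dr":[0,0,-0.000],"offset":[0.000,-0.000,0.192],"hand":1},{"dr":[0,0,-0.000],"offset":[0.000,-0.000,0.192],"hand":1},{"dr":[0,0,-0.000],"offset":[0.000,-0.000,0.192],"hand":1},
```

Emit:
arm_command(
  increments=[
    {"dr":[0,0,-0.064],"offset":[0.341,-0.065,0.053],"hand":1},
    {"dr":[0,0,-0.064],"offset":[0.344,-0.048,0.053],"hand":1},
    {"dr":[0,0,-0.064],"offset":[0.346,-0.03,0.053],"hand":1},
    {"dr":[0,0,-0.064],"offset":[0.347,-0.013,0.053],"hand":1},
    {"dr":[0,0,-0.064],"offset":[0.348,0.005,0.053],"hand":1},
    {"dr":[0,0,-0.064],"offset":[0.347,0.022,0.053],"hand":1},
    {"dr":[0,0,-0.064],"offset":[0.345,0.04,0.053],"hand":1},
    {"dr":[0,0,-0.064],"offset":[0.343,0.057,0.053],"hand":1},
  ],
)

```text
time_s: 0.9
eef_pos: [437.0, -362.0, 179.9]
ee_rot: [-0.0, 0.945, 0.326, -0.0]
force: [-0.5, -0.9, 1.4]
grip_width: 1.002
grip_force: 0.0
```

Emit:
arm_command(
  increments=[
    {"dr":[0,0,0],"offset":[0,0,0],"hand":1},
    {"dr":[0,0,0],"offset":[0,0,0],"hand":1},
  ],
)

```text
time_s: 1.1
eef_pos: [435.9, -362.5, 179.9]
ee_rot: [-0.0, 0.946, 0.326, -0.0]
force: [-0.2, -1.0, -0.5]
grip_width: 1.002
grip_force: 0.0
```

```bash
python3 -c "
from plan import *
from h import snap
snap('wrist','w1.png')
plan([(435.5,-362.5,65,38,5,1)])"
```

```text
start [ 435.2 -363.2  180.2   37.9] F [ 0.  -0.6 -0.8] w 0.997 t 1.15
{"dr":[0,0,-0.000],"offset":[0.001,-0.001,0.192],"hand":1},{"dr":[0,0,-0.000],"offset":[0.001,-0.001,0.192],"hand":1},{"dr":[0,0,-0.000],"offset":[0.001,-0.001,0.192],"hand":1},{"dr":[0,0,-0.000],"offset":[0.001,-0.001,0.192],"hand":1},{"dr":[0,0,-0.000],"offset":[0.001,-0.001,0.192],"hand":1},
```

View pics/w1.png

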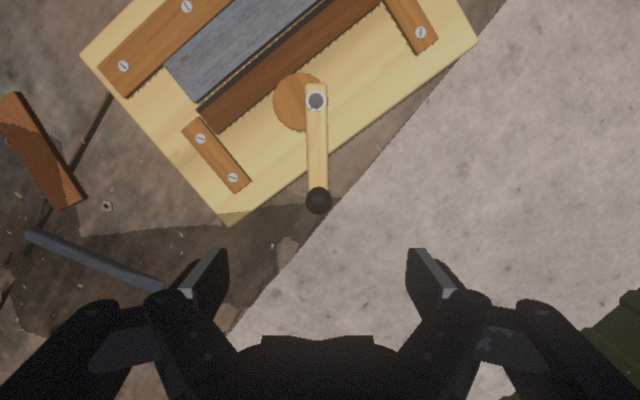

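```bash
python3 -c "
from h import *
c=ctrl.camera_info('wrist'); print(ray(c,[(318,200)],82),ray(c,[(316,101)],60),ray(c,[(81,56),(477,43),(228,226)],40))"
```

```text
[[ 436.31832476 -364.27176594   82.        ]] [[ 498.41048237 -313.86581674   60.        ]] [[ 402.81936034 -125.27077111   40.        ]
 [ 623.14093827 -393.5550381    40.        ]
 [ 349.54939143 -316.58551649   40.        ]]
```

Emit:
arm_command(
  increments=[
    {"dr":[0,0,0],"offset":[0,0,0.192],"hand":1},
    {"dr":[0,0,0],"offset":[0,0,0.192],"hand":1},
    {"dr":[0,0,0],"offset":[0,0,0.192],"hand":1},
    {"dr":[0,0,0],"offset":[0,0,0.192],"hand":1},
    {"dr":[0,0,0],"offset":[0,0,0.192],"hand":1},
    {"dr":[0,0,0],"offset":[0,0,0],"hand":1},
  ],
)

```text
time_s: 1.75
eef_pos: [433.6, -362.7, 62.9]
ee_rot: [-0.002, 0.946, 0.324, -0.001]
force: [-0.4, 0.8, 0.5]
grip_width: 0.998
grip_force: 0.0
```

Emit:
arm_command(
  increments=[
    {"dr":[0,0,0],"offset":[0.01,0,-0.02],"hand":-1},
    {"dr":[0,0,0],"offset":[0,0,0],"hand":-1},
    {"dr":[0,0,0],"offset":[0,0,0],"hand":-1},
    {"dr":[0,0,0],"offset":[0,0,0],"hand":-1},
    {"dr":[0,0,0],"offset":[0,0,0],"hand":-1},
    {"dr":[0,0,0],"offset":[0,0,0],"hand":-1},
    {"dr":[0,0,0],"offset":[0,0,0],"hand":-1},
    {"dr":[0,0,0],"offset":[0,0,0],"hand":-1},
  ],
  grip_force=30,
)

```text
time_s: 2.55
eef_pos: [436.8, -362.8, 68.3]
ee_rot: [0.001, 0.946, 0.325, 0.0]
force: [-2.2, -0.2, 5.8]
grip_width: 0.24
grip_force: 29.3
```

```bash
python3 -c "
from plan import *
P=np.array([499,-313.6]); segs=[]
s=ctrl.sense(); k=s['eef_pos'][:2]-P; print(np.degrees(np.arctan2(k[1],k[0])),np.hypot(*k))
a0=np.degrees(np.arctan2(k[1],k[0]))%360
n=24
for a in np.linspace(a0,165,n+1)[1:]:
    segs.append((*(P+82*np.array([np.cos(np.radians(a)),np.sin(np.radians(a))])),s['eef_pos'][2],38+a-a0,1,-1))
plan(segs)"
```

```text
-141.68468860747612 79.28475369026711
start [ 436.8 -362.8   68.3   37.9] F [-2.2 -0.2  5.8] w 0.24 t 2.55
{"dr":[0,0,0.048],"offset":[-0.022,-0.026,-0.000],"hand":-1},
{"dr":[0,0,0.049],"offset":[0.000,-0.026,-0.000],"hand":-1},
{"dr":[0,0,0.049],"offset":[0.000,-0.026,-0.000],"hand":-1},
{"dr":[0,0,0.049],"offset":[0.000,-0.026,-0.000],"hand":-1},
{"dr":[0,0,0.049],"offset":[0.000,-0.026,-0.000],"hand":-1},
{"dr":[0,0,0.049],"offset":[0.000,-0.026,-0.000],"hand":-1},
{"dr":[0,0,0.049],"offset":[0.000,-0.026,-0.000],"hand":-1},
{"dr":[0,0,0.049],"offset":[0.000,-0.026,-0.000],"hand":-1},
{"dr":[0,0,0.049],"offset":[0.000,-0.026,-0.000],"hand":-1},
{"dr":[0,0,0.049],"offset":[0.000,-0.026,-0.000],"hand":-1},
{"dr":[0,0,0.049],"offset":[0.000,-0.026,-0.000],"hand":-1},
{"dr":[0,0,0.049],"offset":[0.000,-0.026,-0.000],"hand":-1},
{"dr":[0,0,0.049],"offset":[0.000,-0.026,-0.000],"hand":-1},
{"dr":[0,0,0.049],"offset":[0.000,-0.026,-0.000],"hand":-1},
{"dr":[0,0,0.049],"offset":[0.000,-0.026,-0.000],"hand":-1},
{"dr":[0,0,0.049],"offset":[0.000,-0.026,-0.000],"hand":-1},
{"dr":[0,0,0.049],"offset":[0.000,-0.026,-0.000],"hand":-1},
{"dr":[0,0,0.049],"offset":[0.000,-0.026,-0.000],"hand":-1},
{"dr":[0,0,0.049],"offset":[0.000,-0.026,-0.000],"hand":-1},
{"dr":[0,0,0.049],"offset":[0.000,-0.026,-0.000],"hand":-1},
{"dr":[0,0,0.049],"offset":[0.000,-0.026,-0.000],"hand":-1},
{"dr":[0,0,0.049],"offset":[0.000,-0.026,-0.000],"hand":-1},
{"dr":[0,0,0.049],"offset":[0.000,-0.026,-0.000],"hand":-1},
{"dr":[0,0,0.049],"offset":[0.000,-0.026,-0.000],"hand":-1},
```

Emit:
arm_command(
  increments=[
    {"dr":[0,0,0.049],"offset":[-0.01,-0.026,-0.03],"hand":-1},
    {"dr":[0,0,0.049],"offset":[0,-0.026,0],"hand":-1},
    {"dr":[0,0,0.049],"offset":[0,-0.026,0],"hand":-1},
    {"dr":[0,0,0.049],"offset":[0,-0.026,0],"hand":-1},
    {"dr":[0,0,0.049],"offset":[0,-0.026,0],"hand":-1},
    {"dr":[0,0,0.049],"offset":[0,-0.026,0],"hand":-1},
    {"dr":[0,0,0.049],"offset":[0,-0.026,0],"hand":-1},
    {"dr":[0,0,0.049],"offset":[0,-0.026,0],"hand":-1},
  ],
)

```text
time_s: 3.35
eef_pos: [423.6, -340.4, 69.1]
ee_rot: [-0.001, 0.985, 0.175, 0.001]
force: [10.8, -1.3, -18.3]
grip_width: 0.241
grip_force: 31.4
```

Emit:
arm_command(
  increments=[
    {"dr":[0,0,0.049],"offset":[0,-0.026,0],"hand":-1},
    {"dr":[0,0,0.049],"offset":[0,-0.026,0],"hand":-1},
    {"dr":[0,0,0.049],"offset":[0,-0.026,0],"hand":-1},
    {"dr":[0,0,0.049],"offset":[0,-0.026,0],"hand":-1},
    {"dr":[0,0,0.049],"offset":[0,-0.026,0],"hand":-1},
    {"dr":[0,0,0.049],"offset":[0,-0.026,0],"hand":-1},
    {"dr":[0,0,0.049],"offset":[0,-0.026,0],"hand":-1},
    {"dr":[0,0,0.049],"offset":[0,-0.026,0],"hand":-1},
  ],
)

```text
time_s: 4.15
eef_pos: [418.4, -316.7, 69.2]
ee_rot: [-0.001, 1.0, 0.022, 0.001]
force: [12.2, -4.4, -23.0]
grip_width: 0.241
grip_force: 31.2
```

Emit:
arm_command(
  increments=[
    {"dr":[0,0,0.049],"offset":[0.015,-0.026,0.022],"hand":-1},
    {"dr":[0,0,0.049],"offset":[0,-0.026,0],"hand":-1},
    {"dr":[0,0,0.049],"offset":[0,-0.026,0],"hand":-1},
    {"dr":[0,0,0.049],"offset":[0,-0.026,0],"hand":-1},
    {"dr":[0,0,0.049],"offset":[0,-0.026,0],"hand":-1},
    {"dr":[0,0,0.049],"offset":[0,-0.026,0],"hand":-1},
    {"dr":[0,0,0.049],"offset":[0,-0.026,0],"hand":-1},
    {"dr":[0,0,0.049],"offset":[0,-0.026,0],"hand":-1},
  ],
)

```text
time_s: 4.95
eef_pos: [420.5, -292.8, 68.6]
ee_rot: [0.0, 0.991, -0.131, -0.001]
force: [-9.9, -2.6, 3.1]
grip_width: 0.238
grip_force: 33.2
```

Emit:
arm_command(
  increments=[
    {"dr":[0,0,0],"offset":[0,-0.02,0],"hand":-1},
    {"dr":[0,0,0],"offset":[0,-0.01,0],"hand":-1},
    {"dr":[0,0,0],"offset":[0,0,0],"hand":-1},
  ],
)

```text
time_s: 5.25
eef_pos: [421.2, -289.9, 68.6]
ee_rot: [0.001, 0.991, -0.131, -0.001]
force: [-10.6, -5.8, 3.1]
grip_width: 0.239
grip_force: 33.1
```

Emit:
arm_command(
  increments=[
    {"dr":[0,0,0.03],"offset":[0,-0.02,0],"hand":-1},
    {"dr":[0,0,0.02],"offset":[-0.01,-0.02,0],"hand":-1},
    {"dr":[0,0,0],"offset":[-0.01,-0.02,0],"hand":-1},
    {"dr":[0,0,0],"offset":[0,0,0],"hand":-1},
  ],
)

```text
time_s: 5.65
eef_pos: [421.7, -288.6, 69.0]
ee_rot: [0.007, 0.989, -0.15, 0.002]
force: [-11.5, -39.9, -15.0]
grip_width: 0.242
grip_force: 33.9
```

```bash
python3 -c "
from plan import *
plan([])"
```

```text
start [ 421.7 -288.6   69.   -17.2] F [-11.5 -39.9 -15. ] w 0.242 t 5.65
```

Emit:
arm_command(
  increments=[
    {"dr":[0,0,0],"offset":[0.01,0.04,0],"hand":-1},
    {"dr":[0,0,0],"offset":[0,0.01,0],"hand":1},
    {"dr":[0,0,0],"offset":[0,0,0],"hand":1},
    {"dr":[0,0,0],"offset":[0,0,0],"hand":1},
    {"dr":[0,0,0],"offset":[0,0,0],"hand":1},
    {"dr":[0,0,0],"offset":[0,0,0],"hand":1},
    {"dr":[0,0,0],"offset":[0,0,-0.3],"hand":1},
    {"dr":[0,0,0],"offset":[0,0,-0.3],"hand":1},
  ],
)

```text
time_s: 6.45
eef_pos: [421.4, -286.9, 141.0]
ee_rot: [-0.001, 0.989, -0.15, -0.001]
force: [0.3, 0.3, 0.6]
grip_width: 0.997
grip_force: 0.0
```

Emit:
arm_command(
  increments=[
    {"dr":[0,0,0],"offset":[0,0,-0.35],"hand":1},
    {"dr":[0,0,0],"offset":[0,0,-0.35],"hand":1},
    {"dr":[0,0,0],"offset":[0,0,-0.35],"hand":1},
    {"dr":[0,0,0],"offset":[0,0,0],"hand":1},
  ],
)

```text
time_s: 6.85
eef_pos: [423.0, -288.5, 272.0]
ee_rot: [0.003, 0.989, -0.15, 0.004]
force: [0.4, -0.4, -0.5]
grip_width: 1.001
grip_force: 0.0
```

```bash
python3 -c "
from plan import *
from h import snap
snap('wrist','w2.png')
# to waypoint, then above block with tool x along block (-7.5)
plan([(425,52,200,-7.5,9,1)])"
```

```text
start [ 422.3 -287.8  268.9  -17.2] F [-0.1 -0.1 -1.3] w 1.001 t 6.9
{"dr":[0,0,-0.024],"offset":[-0.091,-0.301,0.064],"hand":1},{"dr":[0,0,-0.024],"offset":[-0.085,-0.303,0.064],"hand":1},{"dr":[0,0,-0.024],"offset":[-0.079,-0.305,0.064],"hand":1},{"dr":[0,0,-0.024],"offset":[-0.074,-0.306,0.064],"hand":1},{"dr":[0,0,-0.024],"offset":[-0.068,-0.307,0.064],"hand":1},{"dr":[0,0,-0.024],"offset":[-0.062,-0.309,0.064],"hand":1},{"dr":[0,0,-0.024],"offset":[-0.056,-0.310,0.064],"hand":1},{"dr":[0,0,-0.024],"offset":[-0.050,-0.311,0.064],"hand":1},{"dr":[0,0,-0.024],"offset":[-0.044,-0.312,0.064],"hand":1},
```

View pics/w2.png

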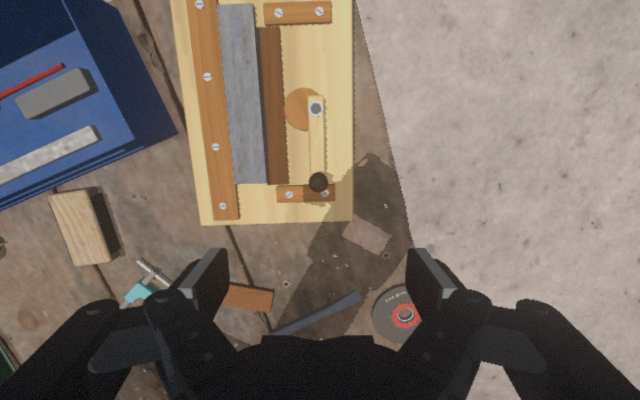

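```bash
python3 -c "
from h import *
c=ctrl.camera_info('wrist')
b=ray(c,[(219,5),(254,4),(267,184),(235,184)],50)[:,:2]; print('bar',b.round(1).tolist(),b.mean(0))
d=b[0]+b[1]-b[2]-b[3]; print(np.degrees(np.arctan2(d[1],d[0])),np.hypot(*d)/2)
f=ray(c,[(189,5),(213,218),(217,5),(238,217)],47)[:,:2]; print('fence',f.round(1).tolist(),[np.degrees(np.arctan2(*(f[i]-f[i+1])[::-1])) for i in (0,2)])
k=ray(c,[(51,197),(91,190),(110,262),(76,266)],28)[:,:2]; print('blk',k.round(1).tolist(),k.mean(0))
d=k[0]+k[1]-k[2]-k[3]; print(np.degrees(np.arctan2(d[1],d[0])),np.hypot(*d)/2)
print('knob',ray(c,[(318,181),(316,106)],85)[:, :2])
"
```

```text
bar [[630.5, -244.3], [619.9, -280.6], [429.5, -227.2], [441.4, -189.3]] [ 530.3187624  -235.35799723]
-15.927087894414141 197.33364941274675
fence [[641.7, -212.7], [407.6, -144.6], [632.3, -241.7], [399.3, -176.1]] [np.float64(-16.20437637572067), np.float64(-15.733063005429894)]
blk [[496.8, 63.8], [488.9, 5.8], [385.9, 31.8], [394.8, 83.1]] [441.6126662   46.13543488]
-12.471303048801794 104.95004912388515
knob [[ 421.40705618 -290.6154219 ]
 [ 498.48849516 -312.33076974]]
```

Emit:
arm_command(
  increments=[
    {"dr":[0,0,-0.024],"offset":[-0.091,-0.301,0.064],"hand":1},
    {"dr":[0,0,-0.024],"offset":[-0.085,-0.303,0.064],"hand":1},
    {"dr":[0,0,-0.024],"offset":[-0.079,-0.305,0.064],"hand":1},
    {"dr":[0,0,-0.024],"offset":[-0.074,-0.306,0.064],"hand":1},
    {"dr":[0,0,-0.024],"offset":[-0.068,-0.307,0.064],"hand":1},
    {"dr":[0,0,-0.024],"offset":[-0.062,-0.309,0.064],"hand":1},
    {"dr":[0,0,-0.024],"offset":[-0.056,-0.31,0.064],"hand":1},
    {"dr":[0,0,-0.024],"offset":[-0.05,-0.311,0.064],"hand":1},
  ],
)

```text
time_s: 7.7
eef_pos: [423.3, 16.5, 203.7]
ee_rot: [-0.0, 0.997, -0.075, -0.001]
force: [-0.1, -0.9, 0.2]
grip_width: 1.003
grip_force: 0.0
```

Emit:
arm_command(
  increments=[
    {"dr":[0,0,-0.024],"offset":[-0.044,-0.312,0.064],"hand":1},
    {"dr":[0,0,0],"offset":[0,0,0],"hand":1},
    {"dr":[0,0,0],"offset":[0,0,0],"hand":1},
  ],
)

```text
time_s: 8.0
eef_pos: [424.0, 53.0, 196.5]
ee_rot: [0.0, 0.998, -0.065, -0.001]
force: [0.1, -0.3, 1.0]
grip_width: 0.999
grip_force: 0.0
```

```bash
python3 -c "
from plan import *
from h import snap
snap('wrist','w3.png'); plan([])"
```

```text
start [424.4  52.3 196.9  -7.5] F [-0.4 -0.4  0.5] w 0.998 t 8.05
```

View pics/w3.png

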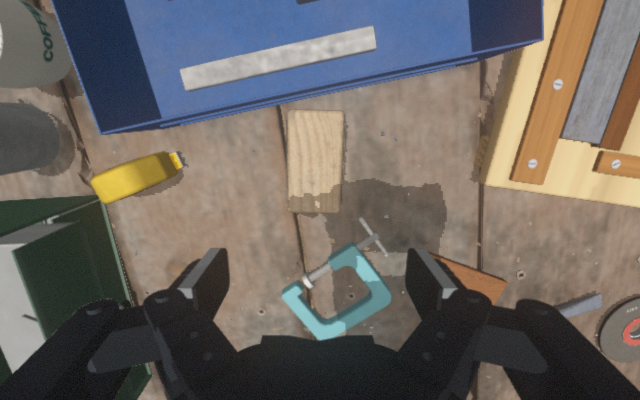

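```bash
python3 -c "
from h import *
from plan import plan
c=ctrl.camera_info('wrist')
im=cv2.imread('pics/w3.png')[100:222,275:355]; h=cv2.cvtColor(im,40)
m=cv2.inRange(h,(10,60,125),(30,255,255)); m=cv2.morphologyEx(m,cv2.MORPH_OPEN,np.ones((5,5)))
cs=max(cv2.findContours(m,0,1)[0],key=cv2.contourArea)
print(cv2.boxPoints(cv2.minAreaRect(cs))+[275,100])
w=ray(c,cs.reshape(-1,2)+[275,100],28)[:,:2]; r=cv2.minAreaRect(w.astype(np.float32)); print('auto',r)
k=ray(c,[(288,110),(344,111),(339,212),(289,210)],28)[:,:2]; print('blk',k.round(1).tolist(),k.mean(0))
d=k[0]+k[1]-k[2]-k[3]; print(np.degrees(np.arctan2(d[1],d[0])),np.hypot(*d)/2)
"
```

```text
[[275. 109.]
 [343. 109.]
 [343. 221.]
 [275. 221.]]
auto ((440.9175720214844, 58.08479309082031), (70.12952423095703, 119.00896453857422), 81.23023223876953)
blk [[501.8, 69.9], [493.5, 14.5], [388.5, 31.4], [398.0, 85.4]] [445.47493734  50.30653495]
-8.802170240986188 105.64035303240888
```

```bash
python3 -c "
from plan import *
plan([(444.5,51,120,-8.5,2,1),(444.5,51,3,-8.5,4,1)])"
```

```text
start [424.4  52.3 196.9  -7.5] F [-0.4 -0.4  0.5] w 0.998 t 8.05
{"dr":[0,0,0.011],"offset":[0.084,-0.006,0.320],"hand":1},{"dr":[0,0,0.011],"offset":[0.084,-0.006,0.320],"hand":1},
{"dr":[0,0,-0.000],"offset":[0.000,0.000,0.244],"hand":1},{"dr":[0,0,-0.000],"offset":[0.000,0.000,0.244],"hand":1},{"dr":[0,0,-0.000],"offset":[0.000,0.000,0.244],"hand":1},{"dr":[0,0,-0.000],"offset":[0.000,0.000,0.244],"hand":1},
```

Emit:
arm_command(
  increments=[
    {"dr":[0,0,0.011],"offset":[0.084,-0.006,0.32],"hand":1},
    {"dr":[0,0,0.011],"offset":[0.084,-0.006,0.32],"hand":1},
    {"dr":[0,0,0],"offset":[0,0,0.23],"hand":1},
    {"dr":[0,0,0],"offset":[0,0,0.23],"hand":1},
    {"dr":[0,0,0],"offset":[0,0,0.23],"hand":1},
    {"dr":[0,0,0],"offset":[0,0,0.2],"hand":1},
    {"dr":[0,0,0],"offset":[0,0,0],"hand":1},
    {"dr":[0,0,0],"offset":[0,0,0],"hand":1},
  ],
)

```text
time_s: 8.85
eef_pos: [445.1, 50.5, 14.3]
ee_rot: [0.0, 0.997, -0.075, -0.0]
force: [0.3, -0.6, 0.1]
grip_width: 0.994
grip_force: 0.0
```

Emit:
arm_command(
  increments=[
    {"dr":[0,0,0],"offset":[0,0,0.05],"hand":1},
    {"dr":[0,0,0],"offset":[0,0,0.04],"hand":-1},
    {"dr":[0,0,0],"offset":[0,0,0],"hand":-1},
    {"dr":[0,0,0],"offset":[0,0,0],"hand":-1},
    {"dr":[0,0,0],"offset":[0,0,0],"hand":-1},
    {"dr":[0,0,0],"offset":[0,0,0],"hand":-1},
    {"dr":[0,0,0],"offset":[0,0,0],"hand":-1},
  ],
  grip_force=50,
)

```text
time_s: 9.55
eef_pos: [445.0, 51.2, 3.3]
ee_rot: [0.0, 0.997, -0.074, 0.0]
force: [-1.0, -0.4, 4.9]
grip_width: 0.669
grip_force: 53.9
```

```bash
python3 -c "
from plan import *
plan([])
U=np.array([np.cos(np.radians(-15.7)),np.sin(np.radians(-15.7))])
B=np.array([531,-235.8]); print(B-45*U,B+45*U,B-44*U)"
```

```text
start [445.   51.2   3.3  -8.5] F [-1.  -0.4  4.9] w 0.669 t 9.55
[ 487.67887141 -223.62297993] [ 574.32112859 -247.97702007] [ 488.64156316 -223.89358038]
```

```bash
python3 -c "
from plan import *
plan([(445,51,200,-8.5,6,-1),(430,-100,200,-12,5,-1),(486.5,-223,200,-15.7,5,-1),(486.5,-223,70,-15.7,5,-1)])"
```

```text
start [445.   51.2   3.3  -8.5] F [-1.  -0.4  4.9] w 0.669 t 9.55
{"dr":[0,0,-0.000],"offset":[0.000,0.000,-0.273],"hand":-1},{"dr":[0,0,-0.000],"offset":[0.000,0.000,-0.273],"hand":-1},{"dr":[0,0,-0.000],"offset":[0.000,0.000,-0.273],"hand":-1},{"dr":[0,0,-0.000],"offset":[0.000,0.000,-0.273],"hand":-1},{"dr":[0,0,-0.000],"offset":[0.000,0.000,-0.273],"hand":-1},{"dr":[0,0,-0.000],"offset":[0.000,0.000,-0.273],"hand":-1},
{"dr":[0,0,0.016],"offset":[0.012,0.253,-0.000],"hand":-1},{"dr":[0,0,0.016],"offset":[0.016,0.252,-0.000],"hand":-1},{"dr":[0,0,0.016],"offset":[0.019,0.252,-0.000],"hand":-1},{"dr":[0,0,0.016],"offset":[0.022,0.252,-0.000],"hand":-1},{"dr":[0,0,0.016],"offset":[0.025,0.252,-0.000],"hand":-1},
{"dr":[0,0,0.016],"offset":[0.135,0.181,-0.000],"hand":-1},{"dr":[0,0,0.016],"offset":[0.137,0.179,-0.000],"hand":-1},{"dr":[0,0,0.016],"offset":[0.139,0.177,-0.000],"hand":-1},{"dr":[0,0,0.016],"offset":[0.142,0.176,-0.000],"hand":-1},{"dr":[0,0,0.016],"offset":[0.144,0.174,-0.000],"hand":-1},
{"dr":[0,0,-0.000],"offset":[0.000,0.000,0.217],"hand":-1},{"dr":[0,0,-0.000],"offset":[0.000,0.000,0.217],"hand":-1},{"dr":[0,0,-0.000],"offset":[0.000,0.000,0.217],"hand":-1},{"dr":[0,0,-0.000],"offset":[0.000,0.000,0.217],"hand":-1},{"dr":[0,0,-0.000],"offset":[0.000,0.000,0.217],"hand":-1},
```

Emit:
arm_command(
  increments=[
    {"dr":[0,0,0],"offset":[0,0,-0.15],"hand":-1},
    {"dr":[0,0,0],"offset":[0,0,-0.27],"hand":-1},
    {"dr":[0,0,0],"offset":[0,0,-0.27],"hand":-1},
    {"dr":[0,0,0],"offset":[0,0,-0.3],"hand":-1},
    {"dr":[0,0,0],"offset":[0,0,-0.3],"hand":-1},
    {"dr":[0,0,0],"offset":[0,0,-0.27],"hand":-1},
    {"dr":[0,0,0],"offset":[0,0,-0.08],"hand":-1},
    {"dr":[0,0,0.016],"offset":[0.012,0.253,0],"hand":-1},
  ],
)

```text
time_s: 10.35
eef_pos: [442.1, 22.3, 200.6]
ee_rot: [-0.0, 0.997, -0.079, 0.001]
force: [0.5, -0.5, -1.3]
grip_width: 0.671
grip_force: 53.7
```

Emit:
arm_command(
  increments=[
    {"dr":[0,0,0.016],"offset":[0.016,0.252,0],"hand":-1},
    {"dr":[0,0,0.016],"offset":[0.019,0.252,0],"hand":-1},
    {"dr":[0,0,0.016],"offset":[0.022,0.252,0],"hand":-1},
    {"dr":[0,0,0.016],"offset":[0.025,0.252,0],"hand":-1},
    {"dr":[0,0,0.016],"offset":[0.135,0.181,0],"hand":-1},
    {"dr":[0,0,0.016],"offset":[0.137,0.179,0],"hand":-1},
    {"dr":[0,0,0.016],"offset":[0.139,0.177,0],"hand":-1},
    {"dr":[0,0,0.016],"offset":[0.142,0.176,0],"hand":-1},
  ],
)

```text
time_s: 11.15
eef_pos: [474.8, -199.1, 198.4]
ee_rot: [-0.001, 0.991, -0.131, -0.001]
force: [-0.1, 0.2, -0.8]
grip_width: 0.667
grip_force: 53.7
```

Emit:
arm_command(
  increments=[
    {"dr":[0,0,0.016],"offset":[0.144,0.174,0],"hand":-1},
    {"dr":[0,0,0],"offset":[0,0,0],"hand":-1},
    {"dr":[0,0,0],"offset":[0,0,0],"hand":-1},
    {"dr":[0,0,0],"offset":[0,0,0],"hand":-1},
  ],
)

```text
time_s: 11.55
eef_pos: [485.7, -222.0, 199.2]
ee_rot: [-0.0, 0.991, -0.136, -0.001]
force: [0.3, 0.2, -1.6]
grip_width: 0.669
grip_force: 53.8
```

```bash
python3 -c "
from plan import *
from h import snap
snap('wrist','w4.png')
plan([(486.5,-223,70,-15.7,5,-1)])"
```

```text
start [ 485.8 -222.   199.5  -15.7] F [-0.2  0.2 -0.8] w 0.67 t 11.6
{"dr":[0,0,0.000],"offset":[0.002,0.001,0.216],"hand":-1},{"dr":[0,0,0.000],"offset":[0.002,0.001,0.216],"hand":-1},{"dr":[0,0,0.000],"offset":[0.002,0.001,0.216],"hand":-1},{"dr":[0,0,0.000],"offset":[0.002,0.001,0.216],"hand":-1},{"dr":[0,0,0.000],"offset":[0.002,0.001,0.216],"hand":-1},
```

View pics/w4.png

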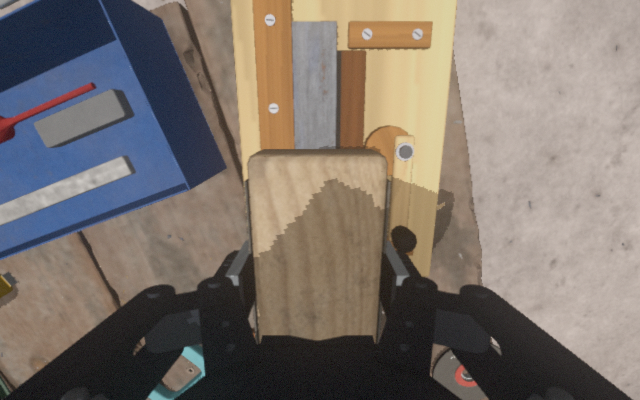

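```bash
python3 -c "
from h import *
c=ctrl.camera_info('wrist'); p=ctrl.sense()['eef_pos']; U=np.array([[np.cos(.274),-np.sin(.274)],[np.sin(.274),np.cos(.274)]])
loc=lambda w:(U@(w[:,:2]-p[:2]).T).T.round(1).tolist()
print('bar far rel',loc(ray(c,[(294,22),(335,20)],50)),'side',loc(ray(c,[(292,148),(336,148)],50)))
print('blk far',loc(ray(c,[(250,155),(386,155)],p[2]+25)))"
```

```text
bar far rel [[148.7, 18.8], [150.3, -17.0]] side [[39.1, 23.0], [39.1, -19.7]]
blk far [[54.5, 25.2], [54.5, -28.3]]
```

Emit:
arm_command(
  increments=[
    {"dr":[0,0,0],"offset":[0,0,0.22],"hand":-1},
    {"dr":[0,0,0],"offset":[0,0,0.25],"hand":-1},
    {"dr":[0,0,0],"offset":[0,0,0.25],"hand":-1},
    {"dr":[0,0,0],"offset":[0,0,0.2],"hand":-1},
    {"dr":[0,0,0],"offset":[0,0,0.1],"hand":-1},
    {"dr":[0,0,0],"offset":[0,0,0],"hand":-1},
    {"dr":[0,0,0],"offset":[0,0,0],"hand":-1},
  ],
)

```text
time_s: 12.3
eef_pos: [486.6, -223.0, 78.5]
ee_rot: [0.0, 0.991, -0.137, 0.001]
force: [-1.2, -0.3, -1.4]
grip_width: 0.672
grip_force: 53.8
```

Emit:
arm_command(
  increments=[
    {"dr":[0,0,0],"offset":[0,0,0.1],"hand":-1},
    {"dr":[0,0,0],"offset":[0,0,0.06],"hand":-1},
    {"dr":[0,0,0],"offset":[0,0,0.02],"hand":-1},
    {"dr":[0,0,0],"offset":[0,0,0],"hand":-1},
    {"dr":[0,0,0],"offset":[0,0,0],"hand":-1},
  ],
)

```text
time_s: 12.8
eef_pos: [486.3, -223.0, 56.0]
ee_rot: [0.0, 0.991, -0.137, 0.0]
force: [0.4, -0.5, -0.9]
grip_width: 0.672
grip_force: 53.8
```

Emit:
arm_command(
  increments=[
    {"dr":[0,0,0],"offset":[0,0,0.008],"hand":-1},
    {"dr":[0,0,0],"offset":[0,0,0],"hand":-1},
    {"dr":[0,0,0],"offset":[0,0,0],"hand":-1},
  ],
)

```text
time_s: 13.1
eef_pos: [486.2, -222.9, 55.0]
ee_rot: [0.0, 0.991, -0.137, 0.0]
force: [0.1, -1.0, -2.1]
grip_width: 0.666
grip_force: 53.8
```

Emit:
arm_command(
  increments=[
    {"dr":[0,0,0],"offset":[0,0,0.008],"hand":-1},
    {"dr":[0,0,0],"offset":[0,0,0],"hand":-1},
    {"dr":[0,0,0],"offset":[0,0,0],"hand":-1},
  ],
)

```text
time_s: 13.4
eef_pos: [486.1, -222.9, 53.9]
ee_rot: [-0.0, 0.991, -0.137, -0.0]
force: [-0.1, 0.2, 0.1]
grip_width: 0.665
grip_force: 53.8
```

Emit:
arm_command(
  increments=[
    {"dr":[0,0,0],"offset":[0,0,0.006],"hand":-1},
    {"dr":[0,0,0],"offset":[0,0,0],"hand":-1},
    {"dr":[0,0,0],"offset":[0,0,0],"hand":-1},
  ],
)

```text
time_s: 13.7
eef_pos: [486.2, -222.9, 53.4]
ee_rot: [0.0, 0.991, -0.137, 0.0]
force: [-0.8, 0.1, 1.9]
grip_width: 0.668
grip_force: 54.0
```

Emit:
arm_command(
  increments=[
    {"dr":[0,0,0],"offset":[0,0,0.006],"hand":-1},
    {"dr":[0,0,0],"offset":[0,0,0],"hand":-1},
    {"dr":[0,0,0],"offset":[0,0,0],"hand":-1},
  ],
)

```text
time_s: 14.0
eef_pos: [486.2, -222.9, 53.3]
ee_rot: [0.0, 0.991, -0.137, 0.0]
force: [-3.7, 2.3, 9.3]
grip_width: 0.671
grip_force: 55.0
```

Emit:
arm_command(
  increments=[
    {"dr":[0,0,0],"offset":[0.01,0,-0.001],"hand":-1},
    {"dr":[0,0,0],"offset":[0.021,0,-0.001],"hand":-1},
    {"dr":[0,0,0],"offset":[0.021,0,0],"hand":-1},
    {"dr":[0,0,0],"offset":[0.021,0,0],"hand":-1},
    {"dr":[0,0,0],"offset":[0.021,0,0],"hand":-1},
  ],
)

```text
time_s: 14.5
eef_pos: [497.0, -226.1, 53.4]
ee_rot: [0.0, 0.991, -0.137, 0.0]
force: [-3.5, 0.9, 7.0]
grip_width: 0.671
grip_force: 54.7
```

Emit:
arm_command(
  increments=[
    {"dr":[0,0,0],"offset":[0.021,0,0],"hand":-1},
    {"dr":[0,0,0],"offset":[0.021,0,0],"hand":-1},
    {"dr":[0,0,0],"offset":[0.021,0,0],"hand":-1},
    {"dr":[0,0,0],"offset":[0.021,0,0],"hand":-1},
    {"dr":[0,0,0],"offset":[0.021,0,0],"hand":-1},
    {"dr":[0,0,0],"offset":[0.021,0,0],"hand":-1},
  ],
)

```text
time_s: 15.1
eef_pos: [511.6, -230.2, 53.4]
ee_rot: [0.0, 0.991, -0.137, 0.0]
force: [-3.1, 1.5, 7.0]
grip_width: 0.664
grip_force: 54.7
```

Emit:
arm_command(
  increments=[
    {"dr":[0,0,0],"offset":[0.021,0,0],"hand":-1},
    {"dr":[0,0,0],"offset":[0.021,0,0],"hand":-1},
    {"dr":[0,0,0],"offset":[0.021,0,0],"hand":-1},
    {"dr":[0,0,0],"offset":[0.021,0,0],"hand":-1},
    {"dr":[0,0,0],"offset":[0.021,0,0],"hand":-1},
    {"dr":[0,0,0],"offset":[0.021,0,0],"hand":-1},
    {"dr":[0,0,0],"offset":[0.021,0,0],"hand":-1},
    {"dr":[0,0,0],"offset":[0.021,0,0],"hand":-1},
  ],
)

```text
time_s: 15.9
eef_pos: [531.0, -235.6, 53.4]
ee_rot: [0.0, 0.991, -0.137, 0.0]
force: [-3.0, -0.1, 7.5]
grip_width: 0.668
grip_force: 54.7
```

Emit:
arm_command(
  increments=[
    {"dr":[0,0,0],"offset":[0.021,0,0],"hand":-1},
    {"dr":[0,0,0],"offset":[0.021,0,0],"hand":-1},
    {"dr":[0,0,0],"offset":[0.021,0,0],"hand":-1},
    {"dr":[0,0,0],"offset":[0.021,0,0],"hand":-1},
    {"dr":[0,0,0],"offset":[0.021,0,0],"hand":-1},
    {"dr":[0,0,0],"offset":[0.021,0,0],"hand":-1},
    {"dr":[0,0,0],"offset":[0.021,0,0],"hand":-1},
    {"dr":[0,0,0],"offset":[0.021,0,0],"hand":-1},
  ],
)

```text
time_s: 16.7
eef_pos: [550.4, -241.1, 53.4]
ee_rot: [0.0, 0.991, -0.137, 0.0]
force: [-2.5, 1.3, 6.0]
grip_width: 0.667
grip_force: 54.7
```

Emit:
arm_command(
  increments=[
    {"dr":[0,0,0],"offset":[0.021,0,0],"hand":-1},
    {"dr":[0,0,0],"offset":[0.021,0,0],"hand":-1},
    {"dr":[0,0,0],"offset":[0.021,0,0],"hand":-1},
    {"dr":[0,0,0],"offset":[0.021,0,0],"hand":-1},
    {"dr":[0,0,0],"offset":[0.021,0,0],"hand":-1},
    {"dr":[0,0,0],"offset":[0.021,0,0],"hand":-1},
    {"dr":[0,0,0],"offset":[0.021,0,0],"hand":-1},
    {"dr":[0,0,0],"offset":[0.021,0,0],"hand":-1},
  ],
)

```text
time_s: 17.5
eef_pos: [569.9, -246.6, 53.4]
ee_rot: [0.0, 0.991, -0.137, 0.0]
force: [-3.2, 0.4, 5.0]
grip_width: 0.665
grip_force: 54.7
```

Emit:
arm_command(
  increments=[
    {"dr":[0,0,0],"offset":[0.021,0,0],"hand":-1},
    {"dr":[0,0,0],"offset":[0.021,0,0],"hand":-1},
    {"dr":[0,0,0],"offset":[0.021,0,0],"hand":-1},
    {"dr":[0,0,0],"offset":[0.015,0,0],"hand":-1},
    {"dr":[0,0,0],"offset":[0,0,0],"hand":-1},
  ],
)

```text
time_s: 18.0
eef_pos: [579.1, -249.2, 53.4]
ee_rot: [0.0, 0.991, -0.137, 0.0]
force: [-0.3, 1.0, 4.8]
grip_width: 0.671
grip_force: 54.6
```

Stroke done; check the far end with the wrist camera before lifting.

```bash
python3 -c "
from plan import *
from h import snap
snap('wrist','w5.png')
plan([(579.1,-249.2,200,-15.7,6,-1),(430,-100,200,-12,6,-1),(445,51,200,-8.5,5,-1),(445,51,6,-8.5,8,-1)])"
```

```text
start [ 579.1 -249.1   53.4  -15.7] F [-0.9  0.1  4.4] w 0.666 t 18.05
{"dr":[0,0,-0.000],"offset":[0.000,0.000,-0.204],"hand":-1},{"dr":[0,0,-0.000],"offset":[0.000,0.000,-0.204],"hand":-1},{"dr":[0,0,-0.000],"offset":[0.000,0.000,-0.204],"hand":-1},{"dr":[0,0,-0.000],"offset":[0.000,0.000,-0.204],"hand":-1},{"dr":[0,0,-0.000],"offset":[0.000,0.000,-0.204],"hand":-1},{"dr":[0,0,-0.000],"offset":[0.000,0.000,-0.204],"hand":-1},
{"dr":[0,0,-0.014],"offset":[-0.255,-0.143,-0.000],"hand":-1},{"dr":[0,0,-0.014],"offset":[-0.254,-0.146,-0.000],"hand":-1},{"dr":[0,0,-0.014],"offset":[-0.252,-0.149,-0.000],"hand":-1},{"dr":[0,0,-0.014],"offset":[-0.251,-0.152,-0.000],"hand":-1},{"dr":[0,0,-0.014],"offset":[-0.249,-0.154,-0.000],"hand":-1},{"dr":[0,0,-0.014],"offset":[-0.247,-0.157,-0.000],"hand":-1},
{"dr":[0,0,-0.016],"offset":[-0.028,-0.251,-0.000],"hand":-1},{"dr":[0,0,-0.016],"offset":[-0.025,-0.252,-0.000],"hand":-1},{"dr":[0,0,-0.016],"offset":[-0.022,-0.252,-0.000],"hand":-1},{"dr":[0,0,-0.016],"offset":[-0.019,-0.252,-0.000],"hand":-1},{"dr":[0,0,-0.016],"offset":[-0.016,-0.252,-0.000],"hand":-1},
{"dr":[0,0,-0.000],"offset":[0.000,0.000,0.202],"hand":-1},{"dr":[0,0,-0.000],"offset":[0.000,0.000,0.202],"hand":-1},{"dr":[0,0,-0.000],"offset":[0.000,0.000,0.202],"hand":-1},{"dr":[0,0,-0.000],"offset":[0.000,0.000,0.202],"hand":-1},{"dr":[0,0,-0.000],"offset":[0.000,0.000,0.202],"hand":-1},{"dr":[0,0,-0.000],"offset":[0.000,0.000,0.202],"hand":-1},{"dr":[0,0,-0.000],"offset":[0.000,0.000,0.202],"hand":-1},{"dr":[0,0,-0.000],"offset":[0.000,0.000,0.202],"hand":-1},
```

View pics/w5.png

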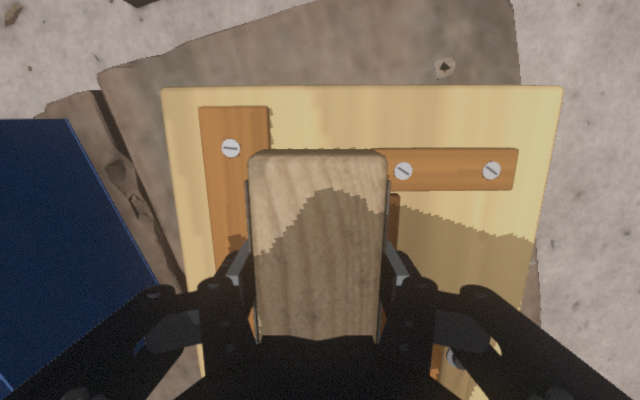

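Emit:
arm_command(
  increments=[
    {"dr":[0,0,0],"offset":[0,0,-0.06],"hand":-1},
    {"dr":[0,0,0],"offset":[0,0,-0.2],"hand":-1},
    {"dr":[0,0,0],"offset":[0,0,-0.3],"hand":-1},
    {"dr":[0,0,0],"offset":[0,0,-0.3],"hand":-1},
    {"dr":[0,0,0],"offset":[0,0,-0.3],"hand":-1},
    {"dr":[0,0,0],"offset":[0,0,-0.06],"hand":-1},
    {"dr":[0,0,-0.014],"offset":[-0.255,-0.143,0],"hand":-1},
    {"dr":[0,0,-0.014],"offset":[-0.254,-0.146,0],"hand":-1},
  ],
)

```text
time_s: 18.85
eef_pos: [528.1, -198.7, 198.1]
ee_rot: [-0.0, 0.992, -0.126, -0.001]
force: [0.2, 1.0, -0.1]
grip_width: 0.666
grip_force: 53.8
```

Emit:
arm_command(
  increments=[
    {"dr":[0,0,-0.014],"offset":[-0.252,-0.149,0],"hand":-1},
    {"dr":[0,0,-0.014],"offset":[-0.251,-0.152,0],"hand":-1},
    {"dr":[0,0,-0.014],"offset":[-0.249,-0.154,0],"hand":-1},
    {"dr":[0,0,-0.014],"offset":[-0.247,-0.157,0],"hand":-1},
    {"dr":[0,0,-0.016],"offset":[-0.028,-0.251,0],"hand":-1},
    {"dr":[0,0,-0.016],"offset":[-0.025,-0.252,0],"hand":-1},
    {"dr":[0,0,-0.016],"offset":[-0.022,-0.252,0],"hand":-1},
    {"dr":[0,0,-0.016],"offset":[-0.019,-0.252,0],"hand":-1},
  ],
)

```text
time_s: 19.65
eef_pos: [440.9, 22.2, 198.6]
ee_rot: [-0.0, 0.997, -0.079, -0.001]
force: [0.2, 0.1, -1.0]
grip_width: 0.674
grip_force: 53.8
```

Emit:
arm_command(
  increments=[
    {"dr":[0,0,-0.016],"offset":[-0.016,-0.252,0],"hand":-1},
    {"dr":[0,0,0],"offset":[0,0,0],"hand":-1},
    {"dr":[0,0,0],"offset":[0,0,0.2],"hand":-1},
    {"dr":[0,0,0],"offset":[0,0,0.3],"hand":-1},
    {"dr":[0,0,0],"offset":[0,0,0.3],"hand":-1},
    {"dr":[0,0,0],"offset":[0,0,0.3],"hand":-1},
    {"dr":[0,0,0],"offset":[0,0,0.2],"hand":-1},
    {"dr":[0,0,0],"offset":[0,0,0.1],"hand":-1},
  ],
)

```text
time_s: 20.45
eef_pos: [442.7, 50.7, 28.8]
ee_rot: [-0.0, 0.997, -0.073, -0.002]
force: [-0.1, 0.9, -1.6]
grip_width: 0.664
grip_force: 53.8
```

Emit:
arm_command(
  increments=[
    {"dr":[0,0,0],"offset":[0,0,0],"hand":-1},
    {"dr":[0,0,0],"offset":[0,0,0],"hand":-1},
    {"dr":[0,0,0],"offset":[0,0,0],"hand":-1},
  ],
)

```text
time_s: 20.75
eef_pos: [444.7, 50.8, 31.9]
ee_rot: [0.0, 0.997, -0.073, 0.001]
force: [0.7, -0.8, -0.5]
grip_width: 0.668
grip_force: 53.8
```

Emit:
arm_command(
  increments=[
    {"dr":[0,0,0],"offset":[0,0,0.12],"hand":-1},
    {"dr":[0,0,0],"offset":[0,0,0.07],"hand":-1},
    {"dr":[0,0,0],"offset":[0,0,0.03],"hand":-1},
    {"dr":[0,0,0],"offset":[0,0,0.01],"hand":-1},
    {"dr":[0,0,0],"offset":[0,0,0.005],"hand":-1},
    {"dr":[0,0,0],"offset":[0,0,0],"hand":-1},
    {"dr":[0,0,0],"offset":[0,0,0],"hand":-1},
  ],
)

```text
time_s: 21.45
eef_pos: [444.4, 51.1, 3.3]
ee_rot: [0.0, 0.997, -0.073, 0.0]
force: [-1.5, -0.3, 2.3]
grip_width: 0.667
grip_force: 54.2
```

In light contact with the bench. Release and rise.

Emit:
arm_command(
  increments=[
    {"dr":[0,0,0],"offset":[0,0,0],"hand":1},
    {"dr":[0,0,0],"offset":[0,0,0],"hand":1},
    {"dr":[0,0,0],"offset":[0,0,0],"hand":1},
    {"dr":[0,0,0],"offset":[0,0,0],"hand":1},
    {"dr":[0,0,0],"offset":[0,0,0],"hand":1},
    {"dr":[0,0,0],"offset":[0,0,-0.2],"hand":1},
    {"dr":[0,0,0],"offset":[0,0,-0.35],"hand":1},
    {"dr":[0,0,0],"offset":[0,0,-0.35],"hand":1},
  ],
)

```text
time_s: 22.25
eef_pos: [443.7, 51.2, 112.0]
ee_rot: [-0.0, 0.997, -0.073, -0.001]
force: [0.1, -0.7, 0.8]
grip_width: 1.0
grip_force: 0.0
```

Emit:
arm_command(
  increments=[
    {"dr":[0,0,0],"offset":[-0.1,0.2,-0.35],"hand":1},
    {"dr":[0,0,0],"offset":[-0.2,0.2,-0.35],"hand":1},
    {"dr":[0,0,0],"offset":[-0.2,0.2,-0.35],"hand":1},
    {"dr":[0,0,0],"offset":[-0.2,0,-0.3],"hand":1},
    {"dr":[0,0,0],"offset":[0,0,0],"hand":1},
    {"dr":[0,0,0],"offset":[0,0,0],"hand":1},
    {"dr":[0,0,0],"offset":[0,0,0],"hand":1},
  ],
)

```text
time_s: 22.95
eef_pos: [354.6, -4.8, 265.6]
ee_rot: [-0.0, 0.997, -0.073, -0.001]
force: [0.1, 0.4, 0.3]
grip_width: 1.004
grip_force: 0.0
```

```bash
python3 -c "
from plan import *
from h import snap
snap('wrist','w6.png');plan([])"
```

```text
start [354.7  -4.8 265.5  -8.3] F [-0.6 -0.3 -1.2] w 1.0 t 23.0
```

View pics/w6.png

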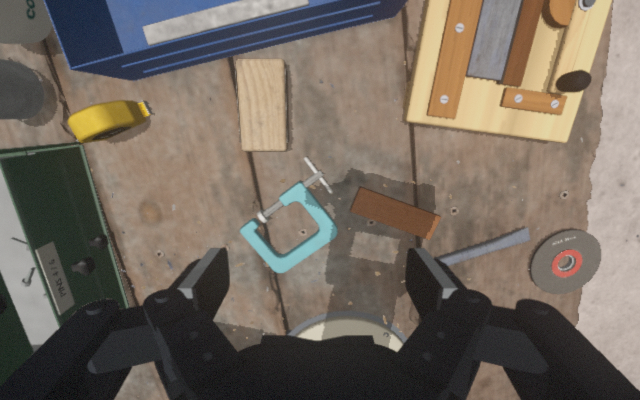

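```bash
python3 -c "
from rig import ctrl
print(ctrl.finish_job())"
```

```text
the job is handed in; nothing more can be done
None
```

I handed the job in at about 23 s: lever pushed home to its stop (it stalled at about 40 N), bar rubbed end to end in one stroke at about 5–7 N, bar left clamped, and block laid back flat where it came from; I kept the arm clear of the mug and tape measure, and the hand-in call returned no verdict.

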